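Tare the scale and weigh in a nutmeg and a cinnamon stick

ROBOT

A 6-joint arm with a two-finger parallel gripper is mounted at the origin on the work surface. World frame = base frame: x ahead of the robot, y to its left, z up, the work surface at z = 0. Lengths are in m, angles in rad, forces in N, time in s.
With the tool pointing down it reaches from about 0.375 to 0.825 m from the base axis. Payload 5.5 kg.
Tool frame: the origin (TCP) lies on the mounting face of the last link; the fingertips stand 173 mm ahead of it and the grasp point (between the pads) lies ahead of it (ctrl.grasp_offset is the z of the grasp point in the tool frame, in m); z points along the fingers, y is the line along which they close (so a half turn about z gives the same grasp; the last joint's range is limited). The gripper opens to 85 mm and grips with 20 to 120 N. Pads are 22 mm wide; open, the fingers measure 114 mm over their backs; the gripper's body (76 mm by 85 mm) begins 54 mm behind the grasp point. The pads swing forward as they close: fully open they stand 13 mm farther back than shut.
Start: joints at [-1.275, 0.314, -0.047, 1.21, 0, 1.571], TCP at [0.175, -0.574, 0.405] pointing down, gripper open.
Joint ranges: [-2.67, 2.67], [-0.69, 1.73], [-1.03, 1.25], [-2.08, 2.16], [-1.42, 1.45], [-3.14, 3.14]. Speed limits (rad/s): [2.39, 2.39, 3.01, 3.14, 3.14, 3.14].

INTERFACE

Orientations are given as a unit quaternion [x, y, z, w].
In Python, from cell import ctrl, eyes, find_in, pinpoint gives the robot as it stands. The module is installed in compiled form; this text tells all that it offers.
- The arm moves only by the tool servo_tool, never from a script. Its argument "increments" is a list of rows, each a list of 3 entries, a list of its own where there are three numbers: the shift along the world's x, y, z in mm, then the turn about the world's z in degrees, then the closure in counts, from 0 (fully open) to 255 (shut). In form: [[[dx, dy, dz], yaw, jaw], ...]. A call has 1 to 10 rows; each row is the pose to reach, as a shift and turn from the pose commanded when the call began; what a row does not reach only later rows make up. A row lasts 1/12 s, in which the tool goes at most 41.7 mm and 7.16 degrees, less where a joint would pass 70% of its speed; a pose out of reach is approached as far as the arm can. A call with a gripper value outside its range is refused whole. The fingers move at their own pace and stop on an object; the grip force is fixed at half the most. Time passes only in rows, so rows that repeat a pose let the fingers close. It gives the time, the measured TCP pose, the force, the opening and the grip force at its end, in the units of the state.
- ctrl.get_state(): the state, without advancing time (a new reading comes with each control period).
- eyes.camera(name): name is "scene" or "top" or "wrist"; returns the picture (420x560x3 uint8, red, green, blue); there is no depth.
- eyes.camera_model(name): a dict with "fx", "fy", "cx", "cy" (pixels), "k1" (the pictures are not rectified: a ray, as slopes to the right and down, at radius r is drawn at 1 + k1 r^2 times it, then the intrinsics apply), "world_to_cam" (4x4, takes a point from world to camera coordinates). Camera axes: x right, y up, looking along -z (the intrinsics and any distortion apply to the point x, -y, -z); pixel columns grow to the right and rows downward; lengths in m; the calibration is good to about 2 mm. A picture is of the moment at which its call begins: read the wrist's pose just before it. camera_model takes no time and is no camera call; for the wrist camera it gives the pose at the moment of the call.
- ctrl.job_done(): hands the job in; it is judged then, once.
Trained networks look in the newest picture that a camera, given by its name, has taken for a name from the list of things; names that differ only in an ending like _2 or _b are one class to them, and where a whole thing is asked for, a point or a joint stands for the part that bears it (a point fixed in the world has none). Each returns a list of dicts, best first, with "score" (0 to 1); they miss things now and then, are a little off and sometimes report something else, mostly with a low value. They report only what shows in the picture. A call takes as long as a camera call. They do not tell look-alikes from the thing itself.
- find_in(camera, thing): "point" ([row, column] in pixels, amid what is visible of it).
- pinpoint(camera, thing): "point" ([row, column] in pixels: a listed point, or the origin of a listed thing).
The state is a dict: "t": time; "qpos": joint angles; "qd": joint speeds; "tau": joint torques, N m; "tcp_pos": TCP position; "ee_rot": TCP orientation; "ft_force": force on the tool from outside, world axes, zero at the start; "wrist_torque": the same for the moment, N m; "grip_width": finger opening in m; "grasp_force": force on a finger pad.
Only numpy, scipy, OpenCV 4.12 (cv2) and the standard library are available. Lean on these libraries where they do the work, as an engineer would, in place of code of your own. Each camera call takes 0.05 s, during which the arm holds its last target. There are 200 camera calls.

TASK

Zero the scale by pressing its green button fully down while the steel dish on it is still empty, then put one nutmeg and one cinnamon stick from the sloped blue bins into the dish, in either order, so that they lie inside it. Leave the dish standing where it is on the scale's pan and all the other spices in their own bins. Do not press the red button, do not press the green one again once a spice is in the dish, and do not shift or knock over the cup, the jar or the tin.

Things in the scene. Friction and masses are not known exactly. Their poses are not given: they have to be found in the camera images.
- tare (a joint): green push button of the scale: 0 up, 0.006 (6 mm) fully down; springs back; fully down takes about 5 N
- tare_top (a point): centre of the top of the green button, 28 mm across, on the scale's front panel, nearer the robot than the dish; it is pressed straight down
- power (a joint): red push button of the scale, 140 mm to the side of the green one: 0 up, 0.006 fully down. Not to be pressed.
- scale: fixed white counting scale, 270 mm deep (x) by 210 mm wide (y); origin: centre of its underside on the table; x points away from the robot, over the panel towards the pan. The front panel's top is 50 mm high, the steel pan's top 66 mm.
- scale_pan (a point): centre of the top of the scale's 190 x 200 mm steel pan
- dish: loose round steel dish standing on the pan, 0.3 kg; origin: centre of its underside; inner floor 3 mm above that, 130 mm across; rim 30 mm above the origin, 160 mm across, walls 3 mm thick
- rack: fixed board, 210 x 342 mm, 6 mm thick, on which the three bins stand side by side across its y, 112 mm between centres, in any order, all turned as the board is; origin: centre of its underside
- bin_nutmeg: fixed light blue bin for nutmegs, 200 mm deep (x), 110 wide (y), open on top. Origin: middle of its underside; x points up the slope, away from the robot. Inner width 102 mm. Floor 35 mm above the origin at the middle, rising along +x at 0.24 rad; side walls 22 mm above the floor, front lip 25, back wall 30. Ribs across the floor, 6 mm high, 4 thick, 76 mm below and 10 mm above the middle, part front from back.
- bin_cinnamon: fixed light blue bin for cinnamon sticks, 200 mm deep (x), 110 wide (y), open on top. Origin: middle of its underside; x points up the slope, away from the robot. Inner width 102 mm. Floor 35 mm above the origin at the middle, rising along +x at 0.24 rad; side walls 22 mm above the floor, front lip 25, back wall 30. Ribs across the floor, 6 mm high, 4 thick, 76 mm below and 10 mm above the middle, part front from back.
- bin_star: fixed light blue bin for star anise, 200 mm deep (x), 110 wide (y), open on top. Origin: middle of its underside; x points up the slope, away from the robot. Inner width 102 mm. Floor 35 mm above the origin at the middle, rising along +x at 0.24 rad; side walls 22 mm above the floor, front lip 25, back wall 30. Ribs across the floor, 6 mm high, 4 thick, 76 mm below and 10 mm above the middle, part front from back.
- nutmeg_front_mid (a point): centre of the front nutmeg in its bin: a light brown egg-shaped nut, 26 mm across and 30 mm long, its long axis along the point's y (across the bin), 12 g or so, resting against the lower rib of the sloped floor (centre 13 mm off the floor); it can roll.
- cinnamon_front_mid (a point): centre of the front cinnamon stick in its bin: a brown double-roll quill of rounded section, 64 mm long, 21 mm wide, 12 mm thick, lying flat, lengthwise up the slope (within about 10 degrees of the bin's x). The point's x is the horizontal direction of its length, y runs across its width; its centre is 6 mm off the floor.
- star_anise_front_mid (a point): centre of the front star anise in its bin: a dark brown eight-pointed star, 40 mm across and 10 mm thick, lying flat on the sloped floor. To be left in its bin.
- nutmeg_back_mid (a point): centre of the back nutmeg in its bin: a light brown egg-shaped nut, 26 mm across and 30 mm long, its long axis along the point's y (across the bin), 12 g or so, resting against the upper rib of the sloped floor (centre 13 mm off the floor); it can roll.
- cinnamon_back_mid (a point): centre of the back cinnamon stick in its bin: a brown double-roll quill of rounded section, 64 mm long, 21 mm wide, 12 mm thick, lying flat, lengthwise up the slope (within about 10 degrees of the bin's x). The point's x is the horizontal direction of its length, y runs across its width; its centre is 6 mm off the floor.
- star_anise_back_mid (a point): centre of the back star anise in its bin: a dark brown eight-pointed star, 40 mm across and 10 mm thick, lying flat on the sloped floor. To be left in its bin.
- cup: steel cup, 64 mm across, 60 mm high, standing beyond the bins and scale; origin: centre of its underside
- jar: jar with a red cap, 66 mm across, 95 mm high, standing there too; origin: centre of its underside
- tin: tin with a yellow band, 60 mm across, 80 mm high, standing there too; origin: centre of its underside
Mind the look-alikes: they are no part of the job. Several things have the shape of the dish; the one meant has the colours described above.

How it is judged:
On the way:
1. the green button is pressed down (at least 4.5 mm of its 6 mm) with the dish empty (value of joint tare above 0.0045 m and not (horizontal distance between nutmeg_front_mid and dish below 0.075 m and z of nutmeg_front_mid in the frame of dish between 0.003 and 0.042 m) and not (horizontal distance between nutmeg_back_mid and dish below 0.075 m and z of nutmeg_back_mid in the frame of dish between 0.003 and 0.042 m) and not (horizontal distance between cinnamon_front_mid and dish below 0.075 m and z of cinnamon_front_mid in the frame of dish between 0.003 and 0.042 m) and not (horizontal distance between cinnamon_back_mid and dish below 0.075 m and z of cinnamon_back_mid in the frame of dish between 0.003 and 0.042 m)), for 0.05 s.
At the end, for the whole second after the job is handed in: One nutmeg and one stick lie in the dish (centre within 75 mm of its axis, 3 to 42 mm above its underside); the other spices are in their own bins; the dish is level (0.1 rad) and still (0.05 m/s), within 35 mm of the pan's centre; the green button is up (below 2 mm) ((((horizontal distance between nutmeg_front_mid and dish below 0.075 m and z of nutmeg_front_mid in the frame of dish between 0.003 and 0.042 m) and (x of nutmeg_back_mid in the frame of bin_nutmeg between -0.1 and 0.1 m and y of nutmeg_back_mid in the frame of bin_nutmeg between -0.055 and 0.055 m and z of nutmeg_back_mid in the frame of bin_nutmeg between 0.01 and 0.09 m)) or ((horizontal distance between nutmeg_back_mid and dish below 0.075 m and z of nutmeg_back_mid in the frame of dish between 0.003 and 0.042 m) and (x of nutmeg_front_mid in the frame of bin_nutmeg between -0.1 and 0.1 m and y of nutmeg_front_mid in the frame of bin_nutmeg between -0.055 and 0.055 m and z of nutmeg_front_mid in the frame of bin_nutmeg between 0.01 and 0.09 m))) and (((horizontal distance between cinnamon_front_mid and dish below 0.075 m and z of cinnamon_front_mid in the frame of dish between 0.003 and 0.042 m) and (x of cinnamon_back_mid in the frame of bin_cinnamon between -0.1 and 0.1 m and y of cinnamon_back_mid in the frame of bin_cinnamon between -0.055 and 0.055 m and z of cinnamon_back_mid in the frame of bin_cinnamon between 0.01 and 0.09 m)) or ((horizontal distance between cinnamon_back_mid and dish below 0.075 m and z of cinnamon_back_mid in the frame of dish between 0.003 and 0.042 m) and (x of cinnamon_front_mid in the frame of bin_cinnamon between -0.1 and 0.1 m and y of cinnamon_front_mid in the frame of bin_cinnamon between -0.055 and 0.055 m and z of cinnamon_front_mid in the frame of bin_cinnamon between 0.01 and 0.09 m))) and x of star_anise_front_mid in the frame of bin_star between -0.1 and 0.1 m and y of star_anise_front_mid in the frame of bin_star between -0.055 and 0.055 m and z of star_anise_front_mid in the frame of bin_star between 0.01 and 0.09 m and x of star_anise_back_mid in the frame of bin_star between -0.1 and 0.1 m and y of star_anise_back_mid in the frame of bin_star between -0.055 and 0.055 m and z of star_anise_back_mid in the frame of bin_star between 0.01 and 0.09 m and distance between dish and scale_pan below 0.035 m and angle between dish's own z axis and vertical below 0.1 rad and value of joint tare below 0.002 m and linear speed of dish below 0.05 m/s); the robot touches nothing.
It fails at once if the red button is pressed (4 mm or more) (value of joint power above 0.004 m).
It fails at once if the green button is pressed (4 mm or more) with a spice in the dish (value of joint tare above 0.004 m and ((horizontal distance between nutmeg_front_mid and dish below 0.075 m and z of nutmeg_front_mid in the frame of dish between 0.003 and 0.042 m) or (horizontal distance between nutmeg_back_mid and dish below 0.075 m and z of nutmeg_back_mid in the frame of dish between 0.003 and 0.042 m) or (horizontal distance between cinnamon_front_mid and dish below 0.075 m and z of cinnamon_front_mid in the frame of dish between 0.003 and 0.042 m) or (horizontal distance between cinnamon_back_mid and dish below 0.075 m and z of cinnamon_back_mid in the frame of dish between 0.003 and 0.042 m) or (horizontal distance between star_anise_front_mid and dish below 0.075 m and z of star_anise_front_mid in the frame of dish between 0.003 and 0.042 m) or (horizontal distance between star_anise_back_mid and dish below 0.075 m and z of star_anise_back_mid in the frame of dish between 0.003 and 0.042 m))).
It fails at once if the cup, jar or tin is shifted by 40 mm or more, or tipped by 0.5 rad or more (distance of any of cup, jar, tin from where it was at the start of the episode above 0.04 m or angle between any of cup, jar, tin's own z axis and vertical above 0.5 rad).
It also fails if it takes over 72 s, if anything falls off the work surface, if the arm or the gripper's body presses on something with over 40 N, if the wrist force passes 120 N, or if a joint passes its speed limit or range.

## Working session

There is one attempt and no reset: what is moved stays moved. The work goes in short steps, Python scripts to look and compute and a tool call to move; the robot and the scene stay as the last step left them, time stands still between calls to the robot, and variables do not carry over. Pictures are saved under pics/ and viewed, at most 10 in all, crops included, and the job is handed in when it is done.

Besides the shell and the picture viewer there is one more tool, called after "Emit:" by a JSON object that holds its "method" and its "body". servo_tool: Moves the arm, as the interface text tells. Its arguments: {"type":"object","properties":{"increments":{"type":"array"}},"required":["increments"]}

```bash
mkdir -p pics
cat > h.py <<'E'
import numpy as np, cv2
from cell import ctrl, eyes, find_in, pinpoint
def snap(cam,fn=None):
    m=eyes.camera_model(cam); im=eyes.camera(cam)
    if fn: cv2.imwrite('pics/'+fn,im[:,:,::-1])
    return m,im
def ray(m,p):
    r,c=p; a=np.array([(c-m['cx'])/m['fx'],(r-m['cy'])/m['fy']]); u=a.copy()
    for _ in range(20): u=a/(1+m['k1']*(u@u))
    T=np.array(m['world_to_cam']); R=T[:3,:3]; o=-R.T@T[:3,3]
    return o,R.T@np.array([u[0],-u[1],-1.])
def atz(m,p,z):
    o,d=ray(m,p); return o+d*(z-o[2])/d[2]
def proj(m,P):
    q=np.array(m['world_to_cam'])@np.r_[P,1]; u=np.array([q[0],-q[1]])/-q[2]; u=u*(1+m['k1']*(u@u))
    return np.array([m['cy']+m['fy']*u[1], m['cx']+m['fx']*u[0]])
def tri(rs):
    A=0;b=0
    for o,d in rs:
        d=d/np.linalg.norm(d); P=np.eye(3)-np.outer(d,d); A=A+P; b=b+P@o
    return np.linalg.solve(A,b)
E
python3 - <<'E'
from h import *
np.set_printoptions(precision=4,suppress=True)
s=ctrl.get_state(); print(s['t'],s['tcp_pos'],s['ee_rot'],ctrl.grasp_offset)
ms={}
for c in ('top','scene'): ms[c]=snap(c,c+'0.png')[0]
for n in ['tare_top','scale','scale_pan','dish','rack','bin_nutmeg','bin_cinnamon','nutmeg_front_mid','nutmeg_back_mid','cinnamon_front_mid','cinnamon_back_mid','bin_star','cup','jar','tin']:
    d={c:pinpoint(c,n) for c in ms}
    for c in ms: print(n,c,[(np.round(x['point']),round(x['score'],2)) for x in d[c][:3]])
    if all(d.values()): print('   ',tri([ray(ms[c],d[c][0]['point']) for c in ms]))
E
```

```text
0.0 [ 0.1748 -0.5737  0.4038] [ 0.9891  0.1474 -0.0001 -0.0008] 0.1547
tare_top top [(array([239., 204.]), 0.66)]
tare_top scene [(array([167., 294.]), 0.6)]
    [0.4421 0.2697 0.0716]
scale top [(array([207., 233.]), 0.72), (array([241., 205.]), 0.4)]
scale scene [(array([214., 302.]), 0.79), (array([259., 207.]), 0.61), (array([240., 202.]), 0.29)]
    [ 0.5417  0.1986 -0.003 ]
scale_pan top [(array([218., 377.]), 0.44)]
scale_pan scene []
dish top [(array([124., 192.]), 0.89), (array([209., 139.]), 0.8), (array([189., 231.]), 0.75)]
dish scene [(array([156., 302.]), 0.95), (array([197., 311.]), 0.71), (array([176., 360.]), 0.6)]
    [0.6384 0.2056 0.2425]
rack top []
rack scene [(array([199., 312.]), 0.27)]
bin_nutmeg top [(array([224., 413.]), 0.67)]
bin_nutmeg scene [(array([304., 116.]), 0.61)]
    [ 0.4908 -0.3197  0.0007]
bin_cinnamon top [(array([212., 339.]), 0.73)]
bin_cinnamon scene [(array([259., 206.]), 0.72), (array([256., 366.]), 0.63)]
    [ 0.526  -0.1055  0.0142]
nutmeg_front_mid top [(array([242., 418.]), 0.63), (array([142., 306.]), 0.39)]
nutmeg_front_mid scene 
[... 352 characters left out ...]
.0519]
cinnamon_back_mid top [(array([190., 337.]), 0.44)]
cinnamon_back_mid scene [(array([252., 219.]), 0.45)]
    [ 0.5763 -0.0991  0.0646]
bin_star top [(array([217., 378.]), 0.92), (array([220., 415.]), 0.19)]
bin_star scene [(array([280., 164.]), 0.76)]
    [ 0.5118 -0.2147  0.014 ]
cup top [(array([144., 307.]), 0.79)]
cup scene [(array([289., 303.]), 0.76)]
    [ 0.7337 -0.0139  0.0045]
jar top [(array([193., 339.]), 0.68), (array([136., 239.]), 0.64)]
jar scene [(array([256., 365.]), 0.55)]
    [ 0.6943 -0.0118  0.0873]
tin top [(array([230., 378.]), 0.75), (array([133., 362.]), 0.64), (array([145., 306.]), 0.44)]
tin scene [(array([343., 252.]), 0.56)]
    [ 0.577  -0.1738 -0.1666]
```

View pics/top0.png

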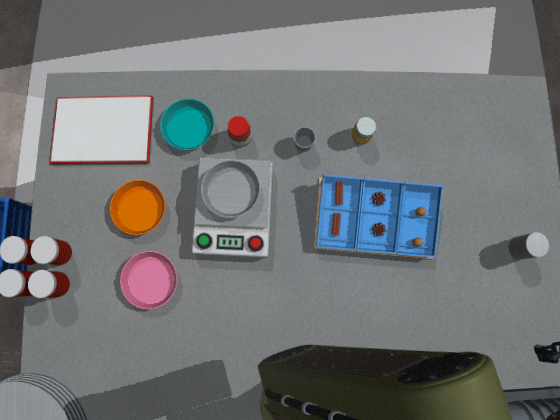

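View pics/scene0.png

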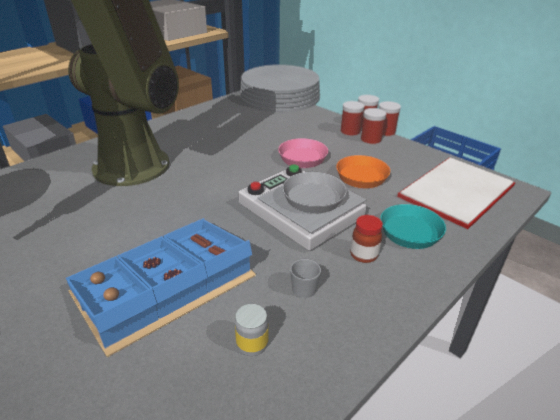

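Run:
```python
from h import *
np.set_printoptions(precision=4,suppress=True)
m=eyes.camera_model('top')
for n,p,z in [('green',(239,204),.058),('greenpic',(241,204),.058),('red',(242.5,255.5),.058),('dishrim',(189,231),.096),('dish_o',(189,231),.066),('nf',(242,418),.039),('nb',(212,419.5),.061),('cf',(226,336),.035),('cb',(190,337),.06),('binN',(224,413),.006),('binC',(212,339),.006),('binS',(217,378),.006),('cup',(138,305),.06),('jar',(124,239),.095),('tin',(124,366),.08)]: print(n,atz(m,p,z))
# edge direction of rack from blue mask
im=cv2.imread('pics/top0.png').astype(int)
mk=((im[:,:,0]-im[:,:,2]>60)&(np.arange(560)[None]>300)).astype('uint8')
ys,xs=np.nonzero(mk); print(cv2.minAreaRect(np.c_[xs,ys].astype('float32')))
```

```text
green [0.4433 0.2708 0.058 ]
greenpic [0.4379 0.2707 0.058 ]
red [0.4337 0.1307 0.058 ]
dishrim [0.5739 0.1959 0.096 ]
dish_o [0.5805 0.1987 0.066 ]
nf [ 0.4344 -0.3218  0.039 ]
nb [ 0.5157 -0.324   0.061 ]
cf [ 0.4813 -0.0925  0.035 ]
cb [ 0.5786 -0.0947  0.06  ]
binN [ 0.4899 -0.3206  0.006 ]
binC [ 0.5258 -0.1063  0.006 ]
binS [ 0.5108 -0.2189  0.006 ]
cup [ 0.7299 -0.008   0.06  ]
jar [0.7588 0.1771 0.095 ]
tin [ 0.7655 -0.1803  0.08  ]
((379.43853759765625, 215.67623901367188), (121.22736358642578, 72.97180938720703), 5.19442892074585)
```

Emit:
{"method": "servo_tool", "body": {"increments": [[[40, 40, -10], -6, 120], [[75, 75, -20], -12, 120], [[110, 110, -30], -18, 120], [[150, 150, -40], -23, 120], [[190, 190, -50], -23, 120], [[220, 220, -50], -23, 120], [[250, 250, -50], -23, 120], [[265, 290, -50], -23, 120], [[265, 330, -50], -23, 120], [[265, 360, -50], -23, 120]]}}

```text
t: 2.43
tcp_pos: [0.43, -0.256, 0.3554]
ee_rot: [0.999, -0.053, 0.001, 0.0]
ft_force: [0.3, 0.1, 0.2]
grip_width: 0.0452
grasp_force: 0.0
```

Emit:
{"method": "servo_tool", "body": {"increments": [[[0, 0, 0], 0, 120], [[0, 0, 0], 0, 120], [[0, 0, 0], 0, 120], [[0, 0, 0], 0, 120]]}}

```text
t: 2.77
tcp_pos: [0.4284, -0.2585, 0.3557]
ee_rot: [0.999, -0.053, 0.0, 0.0]
ft_force: [-0.2, -0.4, -1.1]
grip_width: 0.0449
grasp_force: 0.0
```

Run:
```python
from h import *
np.set_printoptions(precision=4,suppress=True)
s=ctrl.get_state(); print(s['t'],s['tcp_pos'],s['ee_rot'],s['grip_width'],s['qpos'])
m,im=snap('wrist','w1.png')
for n,z in [('nutmeg_front_mid',.039),('nutmeg_back_mid',.061),('cinnamon_front_mid',.035),('cinnamon_back_mid',.056),('bin_nutmeg',.006),('bin_cinnamon',.006),('bin_star',.006)]:
    for x in pinpoint('wrist',n)[:2]: print(n,round(x['score'],2),np.round(x['point']),atz(m,x['point'],z))
```

```text
2.7667 [ 0.4284 -0.2585  0.3557] [ 0.9986 -0.0534  0.0001  0.0003] 0.04490255600835835 [-0.5428  0.1537 -0.3655  1.0511 -0.0004  2.7056]
nutmeg_front_mid 0.93 [188. 332.] [ 0.4372 -0.3175  0.039 ]
nutmeg_back_mid 0.81 [ 95. 342.] [ 0.5217 -0.3255  0.061 ]
cinnamon_front_mid 0.6 [161.  95.] [ 0.4891 -0.0857  0.035 ]
cinnamon_back_mid 0.95 [62. 61.] [ 0.574  -0.0943  0.056 ]
bin_nutmeg 0.6 [121. 329.] [ 0.5008 -0.324   0.006 ]
bin_nutmeg 0.6 [123. 115.] [ 0.523  -0.1001  0.006 ]
bin_cinnamon 0.55 [124. 113.] [ 0.5227 -0.0984  0.006 ]
bin_star 0.98 [122. 219.] [ 0.5118 -0.2097  0.006 ]
```

View pics/w1.png

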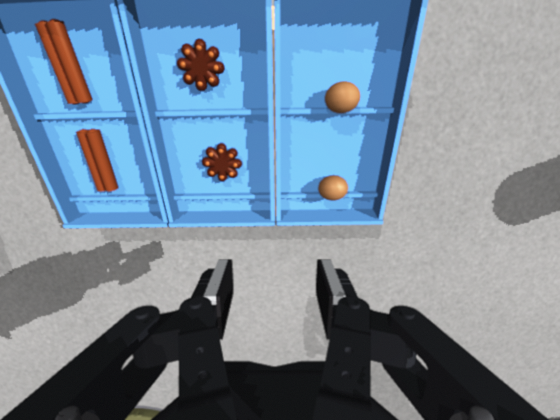

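Emit:
{"method": "servo_tool", "body": {"increments": [[[0, 20, 0], 7, 200], [[5, 45, 0], 14, 255], [[10, 80, 0], 21, 255], [[12, 115, 0], 28, 255], [[12, 150, 0], 35, 255], [[12, 185, 0], 42, 255], [[12, 220, 0], 49, 255], [[12, 255, 0], 56, 255], [[12, 290, 0], 63, 255], [[12, 325, 0], 70, 255]]}}

```text
t: 4.0
tcp_pos: [0.4403, 0.069, 0.3557]
ee_rot: [0.847, 0.532, 0.0, 0.0]
ft_force: [1.5, 0.6, 0.0]
grip_width: -0.0002
grasp_force: 0.0
```

Emit:
{"method": "servo_tool", "body": {"increments": [[[0, 35, 0], 7, 255], [[0, 70, 0], 14, 255], [[0, 105, 0], 21, 255], [[0, 140, 0], 28, 255], [[0, 175, 0], 35, 255], [[0, 200, 0], 42, 255], [[0, 204, 0], 49, 255], [[0, 204, 0], 56, 255], [[0, 204, 0], 63, 255], [[0, 204, 0], 70, 255]]}}

```text
t: 4.83
tcp_pos: [0.4405, 0.2717, 0.3553]
ee_rot: [0.388, 0.922, -0.0, -0.0]
ft_force: [0.0, -1.1, -0.1]
grip_width: 0.0001
grasp_force: 0.0
```

Emit:
{"method": "servo_tool", "body": {"increments": [[[0, 0, 0], 7, 255], [[0, 0, 0], 14, 255], [[0, 0, 0], 21, 255], [[0, 0, 0], 28, 255], [[0, 0, 0], 35, 255], [[0, 0, 0], 40, 255], [[0, 0, 0], 40, 255], [[0, 0, 0], 40, 255]]}}

```text
t: 5.5
tcp_pos: [0.4406, 0.2713, 0.3555]
ee_rot: [0.054, 0.999, -0.0, -0.0]
ft_force: [0.0, -0.7, 0.7]
grip_width: -0.0002
grasp_force: 0.0
```

Run:
```python
from h import *
np.set_printoptions(precision=4,suppress=True)
s=ctrl.get_state(); print(s['t'],s['tcp_pos'],s['ee_rot'],s['grip_width'],s['qpos'],s['ft_force'])
m,im=snap('wrist','w2.png')
for n,z in [('tare_top',.058),('dish',.066),('scale_pan',.066),('scale',0)]:
    for x in pinpoint('wrist',n)[:2]: print(n,round(x['score'],2),np.round(x['point']),atz(m,x['point'],z))
```

```text
5.5 [0.4406 0.2713 0.3555] [ 0.0542  0.9985 -0.     -0.    ] -0.00020918857187084854 [ 0.5519  0.1855 -0.3275  1.0578 -0.      0.6603] [ 0.0254 -0.675   0.6596]
tare_top 0.9 [216. 275.] [0.4486 0.2714 0.058 ]
dish 0.6 [ 78. 417.] [0.3416 0.3995 0.066 ]
dish 0.57 [254. 441.] [0.5029 0.429  0.066 ]
scale 0.93 [274. 225.] [0.538  0.1989 0.    ]
```

View pics/w2.png

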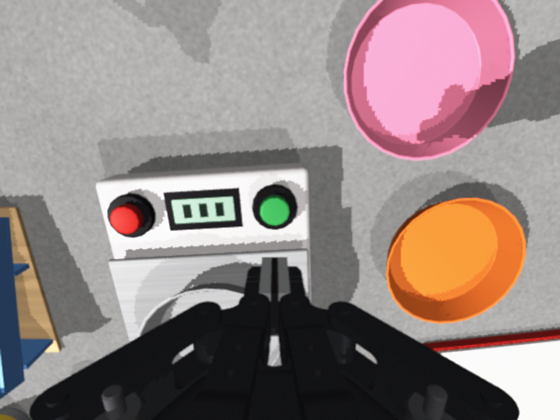

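Emit:
{"method": "servo_tool", "body": {"increments": [[[2, 0, -35], 0, 255], [[2, 0, -70], 0, 255], [[2, 0, -95], 0, 255], [[2, 0, -105], 0, 255], [[2, 0, -108], 0, 255], [[2, 0, -110], 0, 255], [[2, 0, -112], 0, 255], [[2, 0, -112], 0, 255]]}}

```text
t: 6.42
tcp_pos: [0.4433, 0.2718, 0.2449]
ee_rot: [0.053, 0.999, 0.001, 0.001]
ft_force: [-0.2, 0.1, 1.4]
grip_width: 0.0003
grasp_force: 0.8
```

Emit:
{"method": "servo_tool", "body": {"increments": [[[0, 0, -1], 0, 255], [[0, 0, -2], 0, 255], [[0, 0, -3], 0, 255], [[0, 0, -3], 0, 255]]}}

```text
t: 6.75
tcp_pos: [0.4432, 0.2718, 0.2413]
ee_rot: [0.053, 0.999, 0.001, 0.001]
ft_force: [1.6, 1.7, 4.5]
grip_width: 0.0001
grasp_force: 1.9
```

Emit:
{"method": "servo_tool", "body": {"increments": [[[0, 0, -1], 0, 255], [[0, 0, -2], 0, 255], [[0, 0, -3], 0, 255], [[0, 0, -3], 0, 255], [[0, 0, -3], 0, 255]]}}

```text
t: 7.17
tcp_pos: [0.4433, 0.2718, 0.2392]
ee_rot: [0.053, 0.999, 0.001, 0.001]
ft_force: [-1.5, -1.4, 16.6]
grip_width: 0.0001
grasp_force: 8.3
```

Emit:
{"method": "servo_tool", "body": {"increments": [[[0, 0, 20], 0, 255], [[0, 0, 60], 0, 255], [[0, 0, 95], 0, 200], [[5, -40, 100], 0, 120], [[15, -80, 100], 0, 120], [[30, -120, 100], 0, 120], [[45, -160, 100], 0, 120], [[60, -200, 100], 0, 120], [[75, -240, 100], 0, 120], [[90, -280, 100], 0, 120]]}}

```text
t: 8.0
tcp_pos: [0.5304, -0.0057, 0.3368]
ee_rot: [0.053, 0.999, 0.0, -0.001]
ft_force: [0.1, 1.2, -1.1]
grip_width: 0.0452
grasp_force: 0.0
```

Emit:
{"method": "servo_tool", "body": {"increments": [[[10, -30, 0], 0, 120], [[17, -60, 0], 0, 120], [[17, -82, 0], 0, 120], [[17, -82, 0], 0, 120], [[17, -82, 0], 0, 120], [[17, -82, 0], 0, 120]]}}

```text
t: 8.5
tcp_pos: [0.5472, -0.0853, 0.3368]
ee_rot: [0.053, 0.999, 0.0, -0.001]
ft_force: [-0.0, 0.7, 1.6]
grip_width: 0.0451
grasp_force: 0.0
```

Run:
```python
from h import *
np.set_printoptions(precision=4,suppress=True)
s=ctrl.get_state(); print(s['t'],s['tcp_pos'],s['ee_rot'],s['grip_width'],s['ft_force'])
m,im=snap('wrist','w3.png')
for n,z in [('cinnamon_front_mid',.035),('cinnamon_back_mid',.056),('bin_cinnamon',.006)]:
    for x in pinpoint('wrist',n)[:2]: print(n,round(x['score'],2),np.round(x['point']),atz(m,x['point'],z))
hsv=cv2.cvtColor(im,cv2.COLOR_RGB2HSV); mk=((hsv[:,:,0]<14)&(hsv[:,:,1]>120)&(hsv[:,:,2]>30)).astype('uint8')
n,l,st,ce=cv2.connectedComponentsWithStats(mk)
for i in range(1,n):
    if st[i,4]>300:
        ys,xs=np.nonzero(l==i); r=cv2.minAreaRect(np.c_[xs,ys].astype('float32')); print(r,st[i,4]); b=cv2.boxPoints(r)
        print([atz(m,(q[1],q[0]),.04)[:2] for q in b], atz(m,(r[0][1],r[0][0]),.040))
```

```text
8.5 [ 0.5472 -0.0853  0.3368] [ 0.0529  0.9986  0.0003 -0.0008] 0.04514924190094981 [-0.001   0.7461  1.5631]
cinnamon_front_mid 0.72 [146. 263.] [ 0.4889 -0.0887  0.035 ]
cinnamon_back_mid 0.89 [244. 263.] [ 0.5755 -0.098   0.056 ]
bin_cinnamon 0.83 [176. 257.] [ 0.5201 -0.1002  0.006 ]
((541.5, 44.5), (43.0, 35.0), 90.0) 1281
[array([0.4131, 0.1324]), array([0.4154, 0.1618]), array([0.448 , 0.1672]), array([0.4454, 0.1367])] [0.4302 0.1494 0.04  ]
((9.5, 116.0), (26.0, 19.0), 90.0) 361
[array([ 0.4264, -0.3119]), array([ 0.4285, -0.2949]), array([ 0.4495, -0.3028]), array([ 0.4474, -0.3203])] [ 0.4379 -0.3074  0.04  ]
((260.822265625, 145.51148986816406), (69.21039581298828, 21.45454216003418), 89.02897644042969) 1475
[array([ 0.4581, -0.0967]), array([ 0.4597, -0.0783]), array([ 0.5198, -0.0839]), array([ 0.518 , -0.1036])] [ 0.4879 -0.0905  0.04  ]
((127.00001525878906, 143.50001525878906), (39.528465270996094, 38.263553619384766), 71.56504821777344) 1069
[array([ 0.4599, -0.2279]), array([ 0.4536, -0.1933]), array([ 0.4865, -0.1898]), array([ 0.4935, -0.2257])] [ 0.4731 -0.2091 
[... 355 characters left out ...]
0.6167, -0.0908]), array([ 0.6164, -0.1126])] [ 0.5792 -0.1001  0.04  ]
((140.6123809814453, 237.7913055419922), (37.99571990966797, 37.11524200439453), 28.300756454467773) 1003
[array([ 0.5683, -0.2468]), array([ 0.5367, -0.2203]), array([ 0.5583, -0.1923]), array([ 0.5914, -0.2181])] [ 0.5633 -0.2192  0.04  ]
((490.2694396972656, 324.8515625), (17.71529769897461, 50.80354309082031), 53.80678939819336) 317
[array([0.7146, 0.1118]), array([0.6799, 0.1529]), array([0.7003, 0.1676]), array([0.7365, 0.1262])] [0.7073 0.1399 0.04  ]
((528.5, 377.5), (77.0, 61.0), 90.0) 3470
[array([0.7283, 0.1516]), array([0.7378, 0.224 ]), array([0.8656, 0.2523]), array([0.8532, 0.1702])] [0.7922 0.1983 0.04  ]
```

View pics/w3.png

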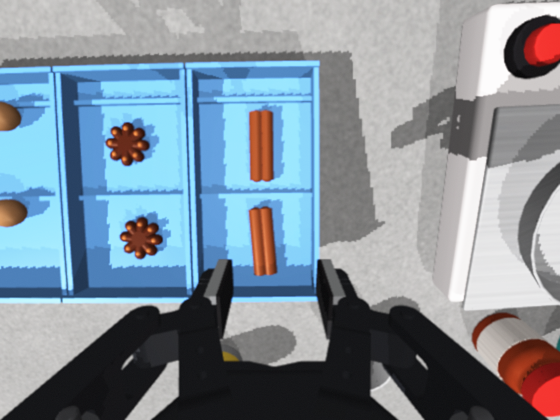

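Emit:
{"method": "servo_tool", "body": {"increments": [[[-35, -4, 0], 0, 130], [[-59, -4, -25], 0, 130], [[-59, -4, -60], 0, 130], [[-59, -4, -90], 0, 130], [[-59, -4, -110], 0, 130], [[-59, -4, -120], 0, 130], [[-59, -4, -125], 0, 130], [[-59, -4, -126], 0, 130], [[-59, -4, -126], 0, 130]]}}

```text
t: 9.45
tcp_pos: [0.4894, -0.0895, 0.2123]
ee_rot: [0.053, 0.999, -0.0, 0.001]
ft_force: [-0.2, -0.4, 0.2]
grip_width: 0.0417
grasp_force: 0.0
```

Emit:
{"method": "servo_tool", "body": {"increments": [[[0, 0, -2], 0, 130], [[0, 0, -3], 0, 130], [[0, 0, -3], 0, 180], [[0, 0, -3], 0, 255], [[0, 0, -3], 0, 255], [[0, 0, -3], 0, 255], [[0, 0, -3], 0, 255], [[0, 0, -3], 0, 255]]}}

```text
t: 10.12
tcp_pos: [0.489, -0.0897, 0.2093]
ee_rot: [0.053, 0.999, -0.0, 0.001]
ft_force: [-0.9, -0.7, 5.6]
grip_width: 0.018
grasp_force: 58.6
```

Emit:
{"method": "servo_tool", "body": {"increments": [[[0, 0, 15], 0, 255], [[0, 0, 45], 0, 255], [[0, 0, 80], 0, 255], [[5, 20, 105], 0, 255], [[20, 55, 110], 0, 255], [[32, 90, 110], 0, 255], [[44, 125, 110], 0, 255], [[56, 160, 110], 0, 255], [[68, 195, 110], 0, 255], [[78, 230, 110], 0, 255]]}}

```text
t: 10.95
tcp_pos: [0.5672, 0.1421, 0.3188]
ee_rot: [0.053, 0.999, 0.0, 0.0]
ft_force: [0.9, -0.5, -0.1]
grip_width: 0.0183
grasp_force: 59.0
```

Emit:
{"method": "servo_tool", "body": {"increments": [[[5, 35, 0], 0, 255], [[10, 60, 0], 0, 255], [[10, 72, 0], 0, 255], [[10, 72, 0], 0, 255], [[10, 72, 0], 0, 255]]}}

```text
t: 11.37
tcp_pos: [0.5764, 0.2123, 0.3183]
ee_rot: [0.052, 0.999, -0.0, -0.0]
ft_force: [-0.0, -0.7, -1.3]
grip_width: 0.0184
grasp_force: 59.1
```

Run:
```python
from h import *
np.set_printoptions(precision=4,suppress=True)
s=ctrl.get_state(); print(s['t'],s['tcp_pos'],s['grip_width'],s['grasp_force'])
m,im=snap('wrist'); mt,it=snap('top'); ms,isc=snap('scene','s4.png')
cv2.imwrite('pics/m4.png',np.hstack([im[:, :],it[120:330,130:410].repeat(2,0)[:420, :]])[:,:,::-1])
cv2.imwrite('pics/m4.png',cv2.resize(np.hstack([im,it]),(800,300))[:,:,::-1])
for c,mm in (('scene',ms),('top',mt)):
  for n,z in [('dish',.066),('scale_pan',.066),('cinnamon_front_mid',.1)]:
    for x in pinpoint(c,n)[:3]: print(c,n,round(x['score'],2),np.round(x['point']),atz(mm,x['point'],z))
```

```text
11.3667 [0.5764 0.2123 0.3183] 0.01844685805692779 59.05172646045685
scene dish 0.68 [229. 408.] [0.8146 0.2591 0.066 ]
scene dish 0.65 [159. 301.] [0.4185 0.3266 0.066 ]
scene dish 0.63 [195. 313.] [0.569  0.2088 0.066 ]
scene cinnamon_front_mid 0.58 [169. 319.] [0.5286 0.273  0.1   ]
top dish 0.86 [208. 139.] [0.5269 0.4521 0.066 ]
top dish 0.58 [282. 151.] [0.3282 0.4106 0.066 ]
```

View pics/m4.png

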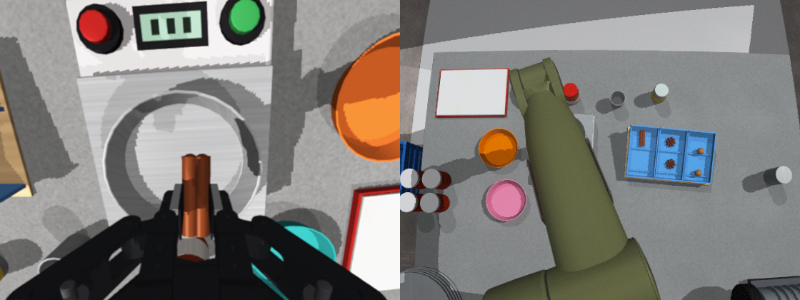

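Emit:
{"method": "servo_tool", "body": {"increments": [[[0, 0, -30], 0, 255], [[0, 0, -50], 0, 255], [[0, 0, -58], 0, 255], [[0, 0, -61], 0, 255], [[0, 0, -61], 0, 255], [[0, 0, -61], 0, 230], [[0, 0, -61], 0, 180], [[0, 0, -61], 0, 130], [[0, 0, -61], 0, 130], [[0, 0, -61], 0, 130]]}}

```text
t: 12.65
tcp_pos: [0.577, 0.2124, 0.2582]
ee_rot: [0.053, 0.999, 0.0, 0.0]
ft_force: [0.3, 0.1, 0.3]
grip_width: 0.0418
grasp_force: 0.0
```

Emit:
{"method": "servo_tool", "body": {"increments": [[[0, 0, 15], 0, 130], [[0, 0, 45], 0, 130], [[0, 0, 75], 0, 130], [[0, -30, 75], 0, 130], [[0, -70, 75], 0, 130], [[0, -110, 75], 0, 130], [[0, -150, 75], 0, 130], [[0, -190, 75], 0, 130], [[0, -230, 75], 0, 130], [[0, -270, 75], 0, 130]]}}

```text
t: 13.48
tcp_pos: [0.5764, -0.0595, 0.333]
ee_rot: [0.053, 0.999, -0.0, 0.0]
ft_force: [0.2, -0.3, 0.1]
grip_width: 0.0416
grasp_force: 0.0
```

Emit:
{"method": "servo_tool", "body": {"increments": [[[-10, -40, 0], 0, 130], [[-20, -80, 0], 0, 130], [[-30, -120, 0], 0, 130], [[-40, -160, 0], 0, 130], [[-50, -200, 0], 0, 130], [[-60, -240, 0], 0, 130], [[-70, -260, 0], 0, 130], [[-70, -260, 0], 0, 130], [[-70, -260, 0], 0, 130]]}}

```text
t: 14.23
tcp_pos: [0.5061, -0.3188, 0.3326]
ee_rot: [0.054, 0.999, 0.0, 0.0]
ft_force: [0.0, 0.8, -0.7]
grip_width: 0.0416
grasp_force: 0.0
```

Run:
```python
from h import *
np.set_printoptions(precision=4,suppress=True)
s=ctrl.get_state(); print(s['t'],s['tcp_pos'],s['ee_rot'],s['grip_width'],s['qpos'])
m,im=snap('wrist'); mt,it=snap('top')
cv2.imwrite('pics/m5.png',cv2.resize(np.hstack([im,it]),(800,300))[:,:,::-1])
for n,z in [('nutmeg_front_mid',.039),('nutmeg_back_mid',.061),('bin_nutmeg',.006)]:
    for x in pinpoint('wrist',n)[:2]: print(n,round(x['score'],2),np.round(x['point']),atz(m,x['point'],z))
for n,z in [('dish',.066),('cinnamon_front_mid',.075)]:
    for x in pinpoint('top',n)[:4]: print(n,round(x['score'],2),np.round(x['point']),atz(mt,x['point'],z))
```

```text
14.2333 [ 0.5061 -0.3188  0.3326] [0.0542 0.9985 0.0002 0.0001] 0.041566112176020874 [-0.5623  0.3466 -0.1684  1.0558  0.0004 -0.4538]
nutmeg_front_mid 0.93 [132. 266.] [ 0.4358 -0.3183  0.039 ]
nutmeg_back_mid 0.87 [229. 267.] [ 0.5171 -0.3262  0.061 ]
bin_nutmeg 0.74 [195. 271.] [ 0.5011 -0.3214  0.006 ]
dish 0.97 [187. 232.] [0.5865 0.196  0.066 ]
dish 0.94 [125. 191.] [0.7682 0.3173 0.066 ]
dish 0.9 [280. 150.] [0.3316 0.411  0.066 ]
dish 0.87 [210. 140.] [0.5235 0.45   0.066 ]
cinnamon_front_mid 0.47 [190. 225.] [0.5761 0.2153 0.075 ]
```

View pics/m5.png

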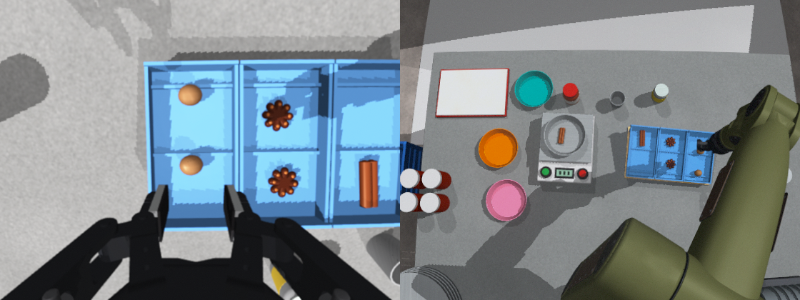

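Emit:
{"method": "servo_tool", "body": {"increments": [[[-38, 1, 0], 0, 110], [[-70, 1, -20], 0, 110], [[-70, 1, -55], 0, 110], [[-70, 1, -85], 0, 110], [[-70, 1, -105], 0, 110], [[-70, 1, -115], 0, 110], [[-70, 1, -122], 0, 110], [[-70, 1, -126], 0, 110], [[-70, 1, -126], 0, 110]]}}

```text
t: 15.33
tcp_pos: [0.4372, -0.3166, 0.2066]
ee_rot: [0.053, 0.999, -0.0, 0.0]
ft_force: [-0.1, -0.5, -0.8]
grip_width: 0.0485
grasp_force: 0.0
```

Emit:
{"method": "servo_tool", "body": {"increments": [[[0, 0, 0], 0, 130], [[0, 0, 0], 0, 150], [[0, 0, 0], 0, 170], [[0, 0, 0], 0, 190], [[0, 0, 0], 0, 220], [[0, 0, 0], 0, 255], [[0, 0, 0], 0, 255], [[0, 0, 0], 0, 255]]}}

```text
t: 16.0
tcp_pos: [0.4373, -0.3171, 0.2077]
ee_rot: [0.053, 0.999, -0.001, 0.001]
ft_force: [-0.6, 0.8, 6.8]
grip_width: 0.0257
grasp_force: 58.7
```

Emit:
{"method": "servo_tool", "body": {"increments": [[[0, 0, 10], 0, 255], [[0, 0, 35], 0, 255], [[0, 0, 70], 0, 255], [[0, 0, 105], 0, 255], [[10, 25, 115], 0, 255], [[20, 60, 115], 0, 255], [[30, 95, 115], 0, 255], [[40, 130, 115], 0, 255], [[50, 165, 115], 0, 255], [[60, 200, 115], 0, 255]]}}

```text
t: 16.83
tcp_pos: [0.4967, -0.1151, 0.3224]
ee_rot: [0.053, 0.999, -0.0, 0.0]
ft_force: [0.8, -0.7, -0.7]
grip_width: 0.026
grasp_force: 59.1
```

Emit:
{"method": "servo_tool", "body": {"increments": [[[10, 35, 0], 0, 255], [[20, 70, 0], 0, 255], [[30, 105, 0], 0, 255], [[40, 140, 0], 0, 255], [[50, 175, 0], 0, 255], [[60, 210, 0], 0, 255], [[70, 245, 0], 0, 255], [[80, 270, 0], 0, 255], [[80, 287, 0], 0, 255], [[80, 287, 0], 0, 255]]}}

```text
t: 17.67
tcp_pos: [0.5769, 0.1736, 0.3219]
ee_rot: [0.051, 0.999, 0.001, 0.0]
ft_force: [-0.0, -0.3, 0.0]
grip_width: 0.0259
grasp_force: 59.2
```

Emit:
{"method": "servo_tool", "body": {"increments": [[[0, 0, 0], 0, 255], [[0, 0, 0], 0, 255]]}}

```text
t: 17.83
tcp_pos: [0.5764, 0.1698, 0.3217]
ee_rot: [0.053, 0.999, -0.0, -0.0]
ft_force: [-0.6, 0.1, -0.7]
grip_width: 0.0258
grasp_force: 59.2
```

Run:
```python
from h import *
s=ctrl.get_state(); print(s['t'],s['tcp_pos'],s['grip_width'],s['grasp_force'])
m,im=snap('wrist','w6.png')
```

```text
17.8333 [0.5763838  0.16975708 0.32168652] 0.025776161515730787 59.151306486419344
```

View pics/w6.png

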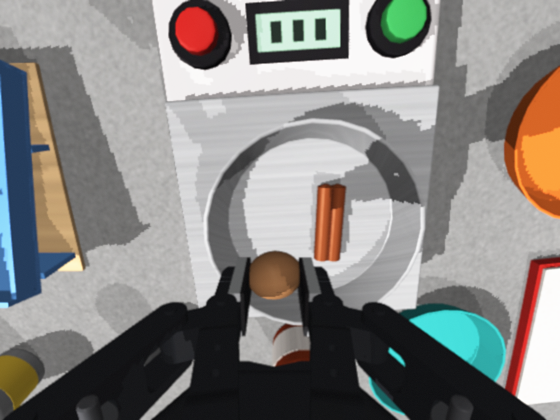

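Emit:
{"method": "servo_tool", "body": {"increments": [[[0, 2, -30], 0, 255], [[0, 2, -50], 0, 255], [[0, 2, -58], 0, 255], [[0, 2, -61], 0, 255], [[0, 2, -61], 0, 255], [[0, 2, -61], 0, 210], [[0, 2, -61], 0, 170], [[0, 2, -61], 0, 145], [[0, 2, -61], 0, 145], [[0, 2, -61], 0, 145]]}}

```text
t: 18.72
tcp_pos: [0.5769, 0.1724, 0.2611]
ee_rot: [0.053, 0.999, 0.0, 0.0]
ft_force: [-1.0, 0.7, 0.5]
grip_width: 0.0371
grasp_force: 0.0
```

Emit:
{"method": "servo_tool", "body": {"increments": [[[0, 0, 10], 0, 145], [[0, 0, 35], 0, 145], [[0, 0, 75], 0, 145], [[0, -10, 95], 0, 145], [[-5, -45, 100], 0, 145], [[-10, -85, 100], 0, 145], [[-20, -125, 100], 0, 145], [[-30, -165, 100], 0, 145], [[-40, -205, 100], 0, 145], [[-40, -240, 100], 0, 145]]}}

```text
t: 19.55
tcp_pos: [0.5348, -0.0696, 0.3616]
ee_rot: [0.053, 0.999, -0.0, -0.0]
ft_force: [0.5, -0.4, 0.1]
grip_width: 0.037
grasp_force: 0.0
```

Emit:
{"method": "servo_tool", "body": {"increments": [[[0, -40, 0], 0, 145], [[0, -80, 0], 0, 145], [[0, -120, 0], 0, 145], [[0, -160, 0], 0, 145], [[0, -160, 0], 0, 145], [[0, -160, 0], 0, 145]]}}

```text
t: 20.05
tcp_pos: [0.5364, -0.2297, 0.3611]
ee_rot: [0.055, 0.999, -0.0, 0.0]
ft_force: [-0.0, 1.3, -0.4]
grip_width: 0.0367
grasp_force: 0.0
```

Run:
```python
from h import *
s=ctrl.get_state(); print(s['t'],s['tcp_pos'],s['grip_width'],s['grasp_force'])
m,im=snap('top'); sm,si=snap('scene')
cv2.imwrite('pics/m7.png',np.hstack([cv2.resize(im[100:310,150:430],(400,300)),cv2.resize(si,(400,300))])[:,:,::-1])
for c,mm in (('top',m),('scene',sm)):
  for n,z in [('dish',.066),('nutmeg_front_mid',.082),('cinnamon_front_mid',.075)]:
    for x in pinpoint(c,n)[:4]: print(c,n,round(x['score'],2),np.round(x['point']),atz(mm,x['point'],z).round(4))
```

```text
20.05 [ 0.53641962 -0.22973789  0.36109676] 0.03673857010726541 0.0
top dish 0.91 [125. 189.] [0.7664 0.3221 0.066 ]
top dish 0.9 [191. 230.] [0.5757 0.2005 0.066 ]
top dish 0.78 [280. 153.] [0.3314 0.4039 0.066 ]
top dish 0.69 [198. 380.] [ 0.5546 -0.2124  0.066 ]
top nutmeg_front_mid 0.49 [188. 237.] [0.5803 0.1801 0.082 ]
top cinnamon_front_mid 0.58 [190. 225.] [0.5769 0.2151 0.075 ]
scene dish 0.96 [160. 302.] [0.4264 0.3201 0.066 ]
scene dish 0.79 [231. 409.] [0.8193 0.2527 0.066 ]
scene dish 0.78 [178. 356.] [0.5956 0.3534 0.066 ]
scene dish 0.61 [198. 315.] [0.5814 0.1992 0.066 ]
scene nutmeg_front_mid 0.5 [251. 219.] [ 0.5872 -0.1123  0.082 ]
scene nutmeg_front_mid 0.48 [197. 308.] [0.5822 0.174  0.082 ]
scene cinnamon_front_mid 0.68 [258. 210.] [ 0.5864 -0.1368  0.075 ]
scene cinnamon_front_mid 0.49 [195. 321.] [0.5916 0.2111 0.075 ]
scene cinnamon_front_mid 0.25 [293. 110.] [ 0.533 -0.333  0.075]
```

View pics/m7.png

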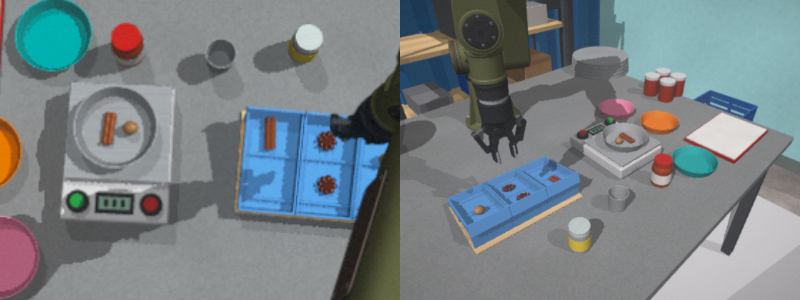

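The final picture shows the stick (128,108) and the nutmeg (128,130) lying in the dish. The other spices are in their bins, and the arm is clear.

```bash
python3 -c "
from cell import ctrl
print(ctrl.job_done())"
```

```text
the job is handed in; nothing more can be done
None
```

The job is handed in at about 20 s of the allowed 72 s: I pressed the green button fully down while the dish was empty, then put one cinnamon stick and one nutmeg in the dish. The last pictures show the dish still on the pan and nothing else disturbed; the hand-in call returned no verdict.

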